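# Sort the checked slide cases and file the archive tray

### The job

Pull the archive tray fully out of its clear hood and sort the slide cases from the compartmented bin by the tag on top: the ones with a round tag each into a nest of the archive tray, the ones with a bar tag each into a nest of the aluminium repeat stand, every case seated flat and upright in a nest of its own. Then gently slide the loaded tray back under the hood until it stops, fully home. Leave the small bottles standing around alone.

Things in the scene. Friction and masses are not known exactly. Their poses are not given: they have to be found in the camera images.
- disc_case_0_mid (a point): White slide case, a box 84 x 32 x 40 mm (long x wide x high, 60 to 130 g), with a black raised ROUND tag (a disc 27 mm across) on its top. May be absent. The point is its centre, 20 mm above its underside; x runs along the 84 mm length, y across the 32 mm width, z up. It starts lying flat in a compartment of the collecting bin; either way round is the same.
- disc_case_1_mid (a point): White slide case, a box 84 x 32 x 40 mm (long x wide x high, 60 to 130 g), with a black raised ROUND tag (a disc 27 mm across) on its top. May be absent. The point is its centre, 20 mm above its underside; x runs along the 84 mm length, y across the 32 mm width, z up. It starts lying flat in a compartment of the collecting bin; either way round is the same.
- disc_case_2_mid (a point): White slide case, a box 84 x 32 x 40 mm (long x wide x high, 60 to 130 g), with a black raised ROUND tag (a disc 27 mm across) on its top. May be absent. The point is its centre, 20 mm above its underside; x runs along the 84 mm length, y across the 32 mm width, z up. It starts lying flat in a compartment of the collecting bin; either way round is the same.
- bar_case_0_mid (a point): White slide case, a box 84 x 32 x 40 mm (long x wide x high, 60 to 130 g), with a black raised BAR tag (a strip 66 x 8 mm along the top) on its top. May be absent. The point is its centre, 20 mm above its underside; x runs along the 84 mm length, y across the 32 mm width, z up. It starts lying flat in a compartment of the collecting bin; either way round is the same.
- bar_case_1_mid (a point): White slide case, a box 84 x 32 x 40 mm (long x wide x high, 60 to 130 g), with a black raised BAR tag (a strip 66 x 8 mm along the top) on its top. May be absent. The point is its centre, 20 mm above its underside; x runs along the 84 mm length, y across the 32 mm width, z up. It starts lying flat in a compartment of the collecting bin; either way round is the same.
- bar_case_2_mid (a point): White slide case, a box 84 x 32 x 40 mm (long x wide x high, 60 to 130 g), with a black raised BAR tag (a strip 66 x 8 mm along the top) on its top. May be absent. The point is its centre, 20 mm above its underside; x runs along the 84 mm length, y across the 32 mm width, z up. It starts lying flat in a compartment of the collecting bin; either way round is the same.
- tray_nest_0 (a point): Nest 0 of the archive tray (white sliding tray of the station with the clear hood). The three nests lie side by side 66 mm apart; each is a pocket 94 x 42 mm between ribs, 12 mm deep. The point is where a seated case's centre lies (20 mm above the nest floor, 8 mm above the ribs' top); x along the nest's length, y across. It moves with the tray; under the hood (underside 65 mm, top 69 mm above the worktop) it cannot be loaded.
- tray_nest_1 (a point): Nest 1 of the archive tray (white sliding tray of the station with the clear hood). The three nests lie side by side 66 mm apart; each is a pocket 94 x 42 mm between ribs, 12 mm deep. The point is where a seated case's centre lies (20 mm above the nest floor, 8 mm above the ribs' top); x along the nest's length, y across. It moves with the tray; under the hood (underside 65 mm, top 69 mm above the worktop) it cannot be loaded.
- tray_nest_2 (a point): Nest 2 of the archive tray (white sliding tray of the station with the clear hood). The three nests lie side by side 66 mm apart; each is a pocket 94 x 42 mm between ribs, 12 mm deep. The point is where a seated case's centre lies (20 mm above the nest floor, 8 mm above the ribs' top); x along the nest's length, y across. It moves with the tray; under the hood (underside 65 mm, top 69 mm above the worktop) it cannot be loaded.
- stand_nest_0 (a point): Nest 0 of the repeat stand (fixed aluminium block, open above, in front of the tall analyser, whose front face is at about x = 0.60 from y = -0.17 to 0.17 and 0.44 m high: cross from side to side close to the robot). The three nests lie side by side 66 mm apart; each is a pocket 94 x 42 mm between ribs, 12 mm deep. The point is where a seated case's centre lies (20 mm above the nest floor, 8 mm above the ribs' top); x along the nest's length, y across.
- stand_nest_1 (a point): Nest 1 of the repeat stand (fixed aluminium block, open above, in front of the tall analyser, whose front face is at about x = 0.60 from y = -0.17 to 0.17 and 0.44 m high: cross from side to side close to the robot). The three nests lie side by side 66 mm apart; each is a pocket 94 x 42 mm between ribs, 12 mm deep. The point is where a seated case's centre lies (20 mm above the nest floor, 8 mm above the ribs' top); x along the nest's length, y across.
- stand_nest_2 (a point): Nest 2 of the repeat stand (fixed aluminium block, open above, in front of the tall analyser, whose front face is at about x = 0.60 from y = -0.17 to 0.17 and 0.44 m high: cross from side to side close to the robot). The three nests lie side by side 66 mm apart; each is a pocket 94 x 42 mm between ribs, 12 mm deep. The point is where a seated case's centre lies (20 mm above the nest floor, 8 mm above the ribs' top); x along the nest's length, y across.
- tray_handle (a point): Archive tray's handle: an upright aluminium tab, 10 mm thick along x, 60 mm wide along y, its top 10 mm above this point (51 mm above the worktop); gap of 30 mm between tab and tray, bridged only by a low ledge up to 13 mm high; the tray's ribs are 22 mm high. Point and axes lie on the tab's middle plane; -x is the direction in which the tray is pulled out.
- tray (a joint): How far the archive tray is pulled out of its hood: 0 = fully home against its inner stop, 0.110 m = fully out against its outer stop (the nests' middles then lie 56 mm in front of the hood). Slides with about 2 to 3 N of friction and stays where it is left.
- bin: Grey collecting bin, fixed, 204 x 220 mm, six compartments (two along its x, three along its y, 72 mm apart in y and 100 mm in x), 4 mm floor, walls 16 mm high. Origin at the centre of its underside. Bin and hooded station may change sides.
- stain_bottle: Bystander, small blue bottle with white cap, 34 mm wide, 67 mm high, standing on the worktop; origin at the centre of its underside. Not part of the job, leave it where it stands.
- dropper: Bystander, small cream dropper bottle, 27 mm wide, 54 mm high, standing on the worktop; origin at the centre of its underside. Not part of the job, leave it where it stands.

How it is judged:
By the outcome, as a careful person would: the job done as asked, in the order asked, and still so for the second after the job is handed in, with the robot touching nothing.
Of disc_case_0, disc_case_1, disc_case_2, bar_case_0, bar_case_1, bar_case_2 only 4 to 5 are there at a start; the rules pass over those that are not, and their reading is None.
At some moment in a run one of disc_case_0, disc_case_1, disc_case_2, bar_case_0, bar_case_1, bar_case_2 may be knocked a few centimetres aside while the robot is not near it.
Once in a run the grip may slacken for a moment while it holds something.
It also fails if it takes over 210 s, if anything falls off the work surface, if the arm or the gripper's body presses on something with over 40 N, if the wrist force passes 120 N, or if a joint passes its speed limit or range.

### The arm

A 7-joint arm with a two-finger parallel gripper is mounted at the origin on a cart in front of the work surface, level with it; the furniture and walls round the work are solid. World frame = base frame: x ahead of the robot, y to its left, z up, the work surface at z = 0. Lengths are in m, angles in rad, forces in N, time in s.
With the tool pointing down it reaches from about 0.375 to 0.925 m from the base axis. Payload 3.1 kg.
Tool frame: the origin (TCP) lies between the finger pads; the fingertips stand 19 mm ahead of it and the grasp point (between the pads) is the TCP; z points along the fingers, y is the direction in which the jaws open and shut (so a half turn about z gives the same grasp; the last joint's range is limited). The gripper opens to 85 mm and grips with 20 to 120 N. Pads are 22 mm wide; open, the fingers measure 114 mm over their backs; the gripper's body (76 mm by 85 mm) begins 54 mm behind the grasp point. The pads swing forward as they close: fully open they stand 13 mm farther back than shut.
Start: joints at [1.213, 0.383, 0.044, 1.598, -0.018, 1.161, -0.05], TCP at [0.167, -0.628, 0.25] pointing down, gripper open.
Joint ranges: [-2.61, 2.61], [-0.41, 2.15], [-1.48, 1.57], [0, 2.5], [-1.57, 4.71], [0.05, 1.97], [-2.85, 2.85]. Speed limits (rad/s): [2.79, 2.79, 3.14, 3.14, 3.14, 3.14, 3.14].

### API

Orientations are given as a unit quaternion [x, y, z, w].
In Python, from bench import move_ptp, movel, move_j, move_gripper, pause, inverse_kinematics, read_camera, camera_params, MotionError, sign_off, look_for, tip_of, read_time_s, read_qpos, read_joint_vel, read_effort, read_eef_pos, read_tcp_rot, read_ft_force, read_ft_torque, read_finger_gap gives the robot as it stands. Calls block until the motion is done:
- move_ptp(position, orientation): joint-space move of the TCP to a pose.
- movel(position, orientation=None, speed=0.15): straight line of the TCP; orientation=None keeps the orientation; speed is the mean speed in m/s.
- move_j(angles): joint-space move.
- move_gripper(opening, effort=None): finger opening in m; effort is the grip in N (None keeps the last); returns when the fingers have stopped.
- pause(seconds).
- inverse_kinematics(position, orientation): joint angles nearest the present ones, or None.
- read_camera(name): name is "scene" or "top" or "wrist"; returns the picture (400x640x3 uint8, red, green, blue); there is no depth.
- camera_params(name): a dict with "K" (3x3 intrinsics, pixels), "dist_coeffs" ([k1, k2, p1, p2, k3] as OpenCV has them; the pictures are not rectified), "camera_from_world" (4x4, takes a point from world to camera coordinates). Camera axes: x right, y down, z forward; pixel columns grow to the right and rows downward; lengths in m; the calibration is good to about 2 mm. A picture is of the moment at which its call begins: read the wrist's pose just before it. camera_params takes no time and is no camera call; for the wrist camera it gives the pose at the moment of the call.
A pose or a line that the arm cannot do raises MotionError and nothing moves.
- sign_off(): hands the job in, once; it reports no verdict.
Trained networks look in the newest picture that a camera, given by its name, has taken for a name from the list of things; names that differ only in an ending like _2 or _b are one class to them, and where a whole thing is asked for, a point or a joint stands for the part that bears it (a point fixed in the world has none). Each returns a list of dicts, best first, with "confidence" (0 to 1); they miss things now and then, are a little off and sometimes report something else, mostly with a low value. They report only what shows in the picture. A call takes as long as a camera call.
- look_for(camera, name): "at" ([column, row] in pixels, amid what is visible of it).
- tip_of(camera, name): "at" ([column, row] in pixels: a listed point, or the origin of a listed thing).
Readings, each from a call of its own:
- read_time_s(): time.
- read_qpos(): joint angles.
- read_joint_vel(): joint speeds.
- read_effort(): joint torques, N m.
- read_eef_pos(): TCP position.
- read_tcp_rot(): TCP orientation.
- read_ft_force(): force on the tool from outside, world axes, zero at the start.
- read_ft_torque(): the same for the moment, N m.
- read_finger_gap(): finger opening in m.
Only numpy, scipy, OpenCV 4.12 (cv2) and the standard library are available. Lean on these libraries where they do the work, as an engineer would, in place of code of your own. Each camera call takes 0.05 s, during which the arm holds its last target.

## Working session

There is one attempt and no reset: what is moved stays moved. The work goes in short steps, each a Python script; the robot and the scene stay as the last script left them, time stands still between calls to the robot, and variables do not carry over. Pictures are saved under pics/ and viewed, and the job is handed in when it is done.

```bash
ls; mkdir -p pics; cat > h.py <<'E'
import numpy as np, cv2
from bench import *
def snap(cam,fn):
    im=read_camera(cam); cv2.imwrite('pics/'+fn,im[:,:,::-1]); return im
E
python3 - <<'E'
from h import *
print(read_time_s(),read_eef_pos(),read_tcp_rot(),read_finger_gap())
for c in ['scene','top','wrist']:
    snap(c,c+'0.png'); p=camera_params(c); print(c,np.round(p['K'],1).tolist(),p['dist_coeffs'],np.round(p['camera_from_world'],3).tolist())
print(read_time_s())
E
```

```text
pics
0.0 [ 0.1667734  -0.62731288  0.24887571] [ 9.91567193e-01  1.29586954e-01 -2.33101285e-04 -1.29154941e-03] 0.08544515306679915
scene [[447.3, 0.0, 318.7], [0.0, 447.3, 197.0], [0.0, 0.0, 1.0]] [-0.12429263  0.          0.          0.          0.        ] [[-0.587, -0.809, 0.018, 0.309], [-0.362, 0.243, -0.9, 0.262], [0.724, -0.535, -0.436, 0.94], [0.0, 0.0, 0.0, 1.0]]
top [[398.9, 0.0, 320.7], [0.0, 398.9, 194.1], [0.0, 0.0, 1.0]] [-0.03571821  0.          0.          0.          0.        ] [[0.002, -1.0, -0.005, 0.023], [-0.996, -0.002, -0.085, 0.535], [0.085, 0.005, -0.996, 1.213], [0.0, 0.0, 0.0, 1.0]]
wrist [[299.5, 0.0, 322.4], [0.0, 299.5, 202.1], [0.0, 0.0, 1.0]] [-0.0153649  0.         0.         0.         0.       ] [[0.256, -0.967, -0.002, -0.649], [-0.914, -0.242, 0.327, -0.041], [-0.316, -0.082, -0.945, 0.383], [0.0, 0.0, 0.0, 1.0]]
0.15
```

View pics/scene0.png

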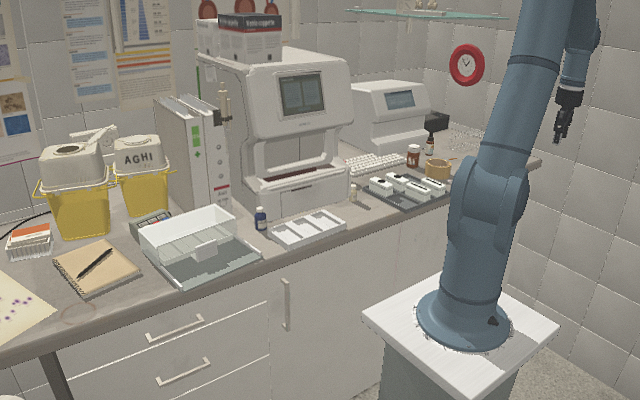

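View pics/top0.png

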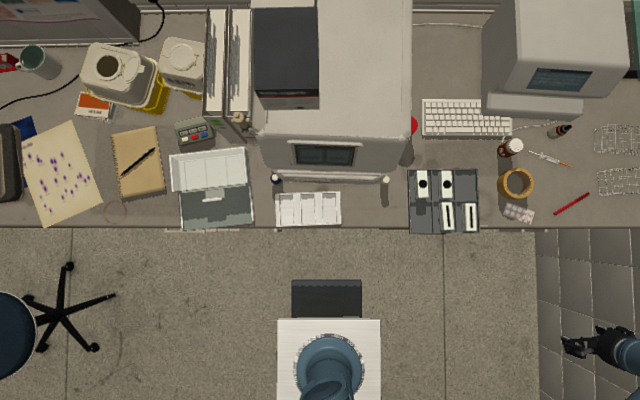

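View pics/wrist0.png

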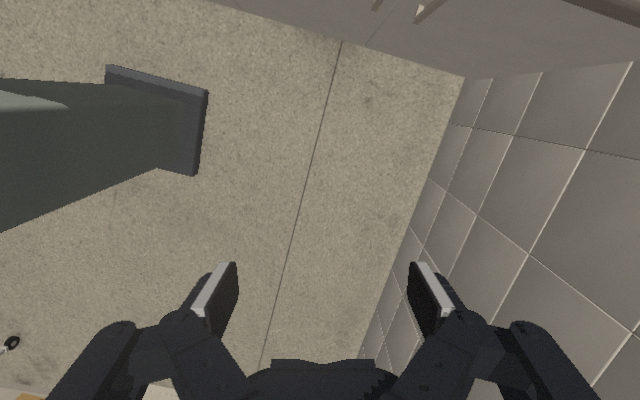

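```bash
cat >> h.py <<'E'
def unproj(cam,px,z):
    p=camera_params(cam); K=np.array(p['K']); T=np.array(p['camera_from_world'])
    u=cv2.undistortPoints(np.array([[px]],float),K,np.array(p['dist_coeffs']))[0,0]
    R=T[:3,:3];t=T[:3,3]; o=-R.T@t; d=R.T@np.array([u[0],u[1],1.])
    return o+d*(z-o[2])/d[2]
def proj(cam,P):
    p=camera_params(cam);T=np.array(p['camera_from_world'])
    return cv2.projectPoints(np.array(P,float).reshape(-1,1,3),cv2.Rodrigues(T[:3,:3])[0],T[:3,3],np.array(p['K']),np.array(p['dist_coeffs']))[0].reshape(-1,2)
def quat(yaw):  # tool down, tool y axis pointing at world yaw+90deg
    from scipy.spatial.transform import Rotation as R
    return (R.from_euler('z',yaw)*R.from_euler('x',np.pi)).as_quat()
E
python3 - <<'E'
from h import *
im=read_camera('top')
for n,z in [('disc_case_0_mid',.024),('bar_case_0_mid',.024),('tray_nest_0',.03),('stand_nest_0',.03),('tray_handle',.041),('bin',0),('stain_bottle',0),('dropper',0)]:
    for d in tip_of('top',n): print(n,round(d['confidence'],2),np.round(d['at'],1),np.round(unproj('top',d['at'],z),3))
read_camera('scene')
for n,z in [('disc_case_0_mid',.024),('bar_case_0_mid',.024),('stand_nest_0',.03),('tray_handle',.041),('bin',0),('stain_bottle',0),('dropper',0)]:
    for d in tip_of('scene',n): print('scene',n,round(d['confidence'],2),np.round(d['at'],1),np.round(unproj('scene',d['at'],z),3))
cv2.imwrite('pics/crop.png',cv2.resize(im[130:240,160:490,::-1],None,fx=2.4,fy=2.4,interpolation=cv2.INTER_CUBIC))
E
```

```text
disc_case_0_mid 0.3 [285.5 208.4] [0.491 0.133 0.024]
bar_case_0_mid 0.39 [329.2 208.3] [ 0.491 -0.002  0.024]
tray_nest_0 0.72 [439.5 204.7] [ 0.503 -0.341  0.03 ]
stand_nest_0 0.93 [327.2 206.3] [0.497 0.005 0.03 ]
stand_nest_0 0.85 [308.6 211.7] [0.48  0.062 0.03 ]
stand_nest_0 0.72 [285.6 207.6] [0.493 0.132 0.03 ]
tray_handle 0.7 [214.6 200.6] [0.513 0.349 0.041]
bin 0.96 [439.1 199.4] [ 0.521 -0.349  0.   ]
stain_bottle 0.45 [278.9 181.2] [0.578 0.157 0.   ]
dropper 0.63 [384.4 182.9] [ 0.573 -0.177  0.   ]
scene disc_case_0_mid 0.73 [164.5 243.7] [0.617 0.431 0.024]
scene stand_nest_0 0.76 [309.5 221.6] [0.495 0.056 0.03 ]
scene stand_nest_0 0.67 [287.3 232.3] [0.48  0.139 0.03 ]
scene stand_nest_0 0.62 [383.7 185.1] [ 0.562 -0.293  0.03 ]
scene tray_handle 0.89 [205.3 248.4] [0.511 0.36  0.041]
scene bin 0.72 [408.7 193.7] [ 0.51  -0.364  0.   ]
scene bin 0.31 [206.4 247.5] [0.576 0.334 0.   ]
scene stain_bottle 0.56 [260.8 226. ] [0.597 0.156 0.   ]
scene stain_bottle 0.43 [209.1 225.5] [0.683 0.279 0.   ]
scene dropper 0.56 [351.7 201.3] [ 0.574 -0.166  0.   ]
```

View pics/crop.png

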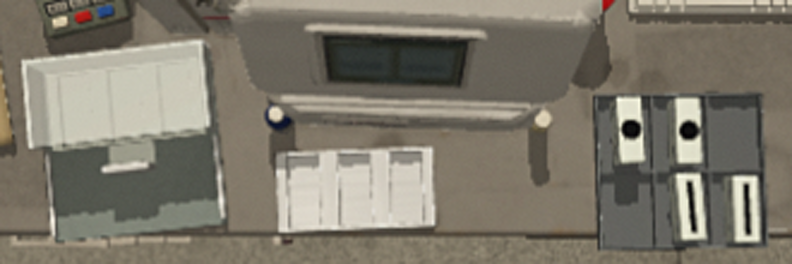

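```bash
python3 - <<'E'
from h import *
T=np.array(camera_params('wrist')['camera_from_world']);print('cam pos',-T[:3,:3].T@T[:3,3],'fwd',T[2,:3])
for yaw in [0,np.pi,np.pi/2,-np.pi/2]:
    for P in [[.45,-.35,.25],[.5,.05,.25],[.5,.35,.25]]:
        q=inverse_kinematics(P,quat(yaw)); print(yaw,P,None if q is None else np.round(q,2))
q=quat(0)
try:
    move_ptp([.45,-.35,.28],q)
except MotionError as e: print(e)
print(read_eef_pos(),read_time_s(),np.round(read_qpos(),2))
snap('wrist','w1.png')
for n,z in [('disc_case_0_mid',.024),('bar_case_0_mid',.024),('bin',0)]:
    for d in tip_of('wrist',n): print(n,round(d['confidence'],2),np.round(d['at'],1),np.round(unproj('wrist',d['at'],z),3))
E
```

```text
cam pos [ 0.24943931 -0.60670924  0.37471062] fwd [-0.31572813 -0.08339143 -0.94517809]
0 [0.45, -0.35, 0.25] [ 0.69  0.24 -0.11  1.79  0.03  1.12 -1.01]
0 [0.5, 0.05, 0.25] [ 0.54  0.18 -0.79  1.92  0.14  1.11 -1.87]
0 [0.5, 0.35, 0.25] [ 0.25  0.68 -1.31  1.65  0.68  1.34 -2.75]
3.141592653589793 [0.45, -0.35, 0.25] [ 1.06  0.28 -0.55  1.77  0.16  1.13  2.03]
3.141592653589793 [0.5, 0.05, 0.25] [ 0.69  0.21 -0.95  1.91  0.19  1.11  1.23]
3.141592653589793 [0.5, 0.35, 0.25] [ 0.21  0.62 -1.23  1.66  0.61  1.3   0.44]
1.5707963267948966 [0.45, -0.35, 0.25] [ 0.89  0.26 -0.35  1.78  0.1   1.12  0.51]
1.5707963267948966 [0.5, 0.05, 0.25] [ 0.61  0.19 -0.86  1.91  0.16  1.11 -0.31]
1.5707963267948966 [0.5, 0.35, 0.25] [ 0.14  0.54 -1.08  1.66  0.5   1.25 -1.05]
-1.5707963267948966 [0.45, -0.35, 0.25] [ 0.53  0.23  0.06  1.8  -0.02  1.11 -2.54]
-1.5707963267948966 [0.5, 0.05, 0.25] [ 0.9   0.31 -1.23  1.9   0.33  1.15  2.69]
-1.5707963267948966 [0.5, 0.35, 0.25] [ 0.22  0.63 -1.24  1.66  0.62  1.31  2.01]
[ 0.44887295 -0.35167196  0.27990252] 2.475 [ 0.69  0.21 -0.11  1.76  0.03  1.17 -1.  ]
bin 0.79 [328.3 112. ] [ 0.518 -0.359  0.   ]
```

View pics/w1.png

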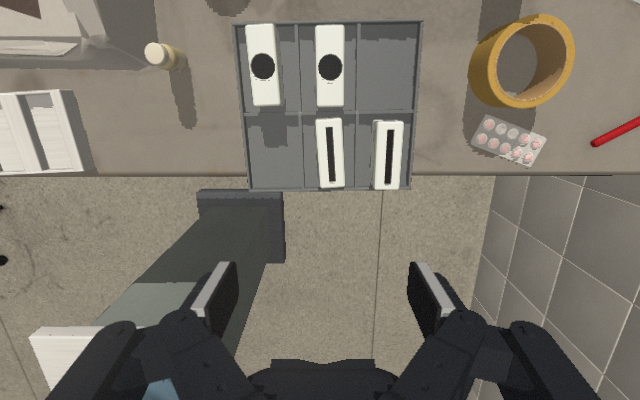

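```bash
python3 - <<'E'
from h import *
im=cv2.imread('pics/w1.png')
g=cv2.cvtColor(im,cv2.COLOR_BGR2GRAY)
for (u,v) in [(263,66),(330,66),(331,154),(389,156)]:
    # tag: dark pixels in window
    x0,y0=u-30,v-45
    w=g[max(0,y0):v+45,x0:u+30]; m=(w<70).astype(np.uint8)
    n,l,s,c=cv2.connectedComponentsWithStats(m)
    i=l[v-max(0,y0),u-x0]; print('tag px',c[i]+[x0,max(0,y0)],s[i], unproj('wrist',c[i]+[x0,max(0,y0)],.045))
    ys,xs=np.nonzero(l==i); P=np.array([unproj('wrist',[a+x0,b+max(0,y0)],.045)[:2] for a,b in zip(xs,ys)],np.float32)
    print(cv2.minAreaRect(P))
    wm=(w>190).astype(np.uint8);n,l,s,c=cv2.connectedComponentsWithStats(wm); i=1+np.argmax(s[1:,4]); ys,xs=np.nonzero(l==i)
    P=np.array([unproj('wrist',[a+x0,b+max(0,y0)],.044)[:2] for a,b in zip(xs,ys)],np.float32); print('white',cv2.minAreaRect(P))
movel([.43,-.30,.28],speed=.4)
movel([.42,.05,.28],speed=.4)
snap('wrist','w2.png')
for d in tip_of('wrist','stand_nest_0'): print('stand',round(d['confidence'],2),np.round(d['at'],1),np.round(unproj('wrist',d['at'],.03),4))
movel([.45,.25,.28],quat(np.pi/2),speed=.3)
snap('wrist','w3.png')
for d in tip_of('wrist','tray_handle'): print('handle',round(d['confidence'],2),np.round(d['at'],1),np.round(unproj('wrist',d['at'],.041),4))
print(read_time_s(),read_eef_pos())
E
```

```text
tag px [262.52027027  65.97747748] [ 19  33  23  25 444] [ 0.56887197 -0.28600966  0.045     ]
((0.5686709880828857, -0.2864958941936493), (0.0241241417825222, 0.024571796879172325), 85.56611633300781)
white ((0.5694765448570251, -0.2858077883720398), (0.08144909888505936, 0.03032037243247032), 2.3883047103881836)
tag px [329.61744966  66.97091723] [ 19  34  23  25 447] [ 0.56748774 -0.35982993  0.045     ]
((0.5673202276229858, -0.3602316975593567), (0.024217309430241585, 0.024327298626303673), 89.78533172607422)Traceback (most recent call last):
  File "<stdin>", line 13, in <module>
  File "h.py", line 6, in unproj
    p=camera_params(cam); K=np.array(p['K']); T=np.array(p['camera_from_world'])
ValueError: time passes only in moves, steps and waits
```

```bash
cat >> h.py <<'E'
def unprojN(p,px,z):
    K=np.array(p['K']); T=np.array(p['camera_from_world'])
    u=cv2.undistortPoints(np.array(px,float).reshape(-1,1,2),K,np.array(p['dist_coeffs']))[:,0]
    R=T[:3,:3];o=-R.T@T[:3,3]; d=np.c_[u,np.ones(len(u))]@R
    return o+d*((z-o[2])/d[:,2])[:,None]
def unproj(cam,px,z): return unprojN(camera_params(cam),[px],z)[0]
def cases(im,p,zt=.045):
    """find black tags surrounded by white: returns list (kind,x,y,yaw)"""
    g=cv2.cvtColor(im,cv2.COLOR_RGB2GRAY); out=[]
    n,l,s,c=cv2.connectedComponentsWithStats((g<75).astype(np.uint8))
    for i in range(1,n):
        if not 100<s[i,4]<3000: continue
        m=(l==i).astype(np.uint8); ring=cv2.dilate(m,np.ones((9,9)))-cv2.dilate(m,np.ones((5,5)))
        if np.median(g[ring>0])<165: continue
        ys,xs=np.nonzero(m); P=unprojN(p,np.c_[xs,ys],zt)[:,:2]
        (cx,cy),(a,b),th=cv2.minAreaRect(P.astype(np.float32)*1000)
        kind='bar' if max(a,b)>2.5*min(a,b) else 'disc'
        # yaw from white body
        u,v=c[i].astype(int); wm=((g>150)|(m>0)).astype(np.uint8)
        y0,x0=max(0,v-70),max(0,u-70); ww=wm[y0:v+70,x0:u+70]; _,ll,ss,_=cv2.connectedComponentsWithStats(ww)
        k=ll[v-y0,u-x0]; ys,xs=np.nonzero(ll==k); Q=unprojN(p,np.c_[xs+x0,ys+y0],.044)[:,:2] if k else P
        if kind=='bar': Q=P
        e,V=np.linalg.eigh(np.cov(Q.T)); d=V[:,1]; d=d*np.sign(d[0]); 
        mm=P.mean(0); out.append((kind,round(float(mm[0]),4),round(float(mm[1]),4),round(float(np.degrees(np.arctan2(d[1],d[0]))),1),(round(a),round(b)),c[i].round(0).tolist()))
    return out
E
python3 - <<'E'
from h import *
p=camera_params('wrist'); im=read_camera('wrist')
for c in cases(im,p): print(c)
movel([.43,-.30,.28],speed=.4)
movel([.42,.05,.28],speed=.4)
snap('wrist','w2.png')
for d in tip_of('wrist','stand_nest_0'): print('stand',round(d['confidence'],2),np.round(d['at'],1),np.round(unproj('wrist',d['at'],.03),4))
movel([.45,.25,.28],quat(np.pi/2),speed=.3)
snap('wrist','w3.png')
for d in tip_of('wrist','tray_handle'): print('handle',round(d['confidence'],2),np.round(d['at'],1),np.round(unproj('wrist',d['at'],.041),4))
print(read_time_s(),read_eef_pos())
E
```

```text
('disc', 0.5686, -0.2865, 2.3, (24, 24), [263.0, 66.0])
('disc', 0.5673, -0.3603, 0.9, (24, 24), [330.0, 67.0])
('bar', 0.4713, -0.3612, 4.0, (63, 7), [330.0, 154.0])
('bar', 0.468, -0.4318, 0.4, (64, 7), [389.0, 156.0])
stand 0.91 [306.5 106.8] [0.4967 0.0658 0.03  ]
stand 0.9 [253.2 111.5] [0.4918 0.1299 0.03  ]
5.95 [0.45010162 0.24932209 0.2799544 ]
```

View pics/w2.png

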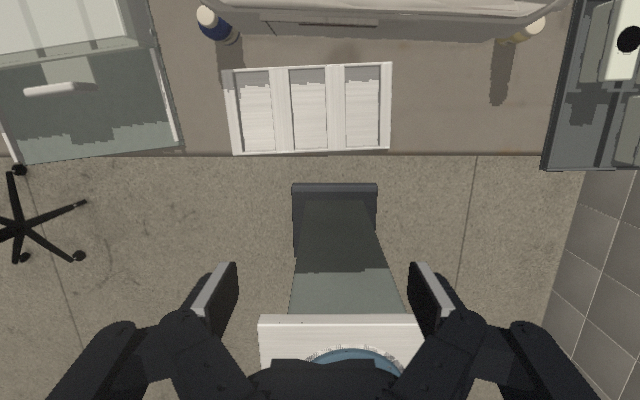

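View pics/w3.png

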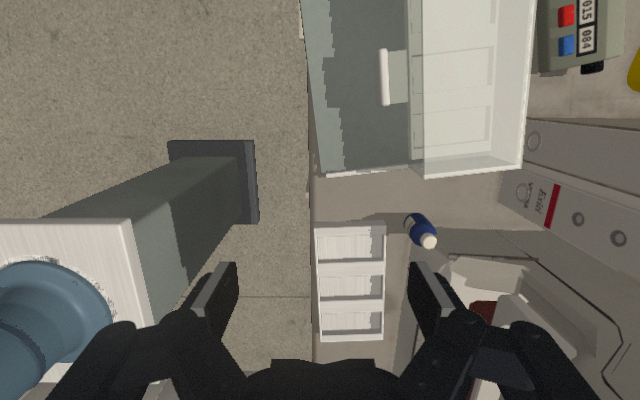

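```bash
python3 - <<'E'
import cv2
a=cv2.imread('pics/w2.png')[55:165,210:400]; cv2.imwrite('pics/c2.png',cv2.resize(a,None,fx=4,fy=4,interpolation=cv2.INTER_CUBIC))
a=cv2.imread('pics/w3.png')[0:185,300:500]; cv2.imwrite('pics/c3.png',cv2.resize(a,None,fx=3.2,fy=3.2,interpolation=cv2.INTER_CUBIC))
E
```

```text
(no output)
```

View pics/c2.png

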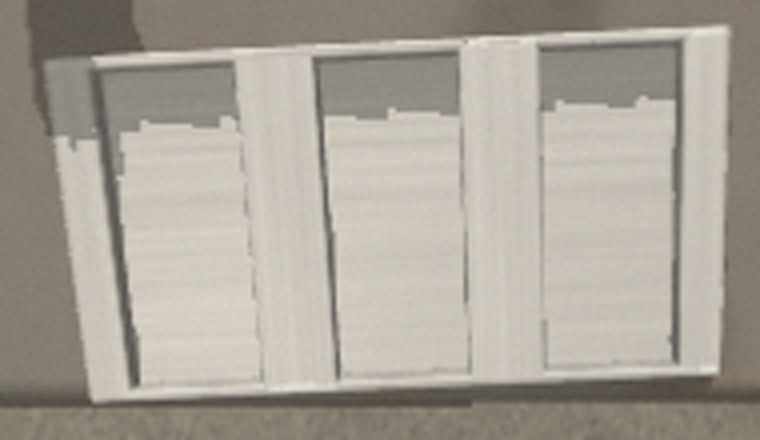

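View pics/c3.png

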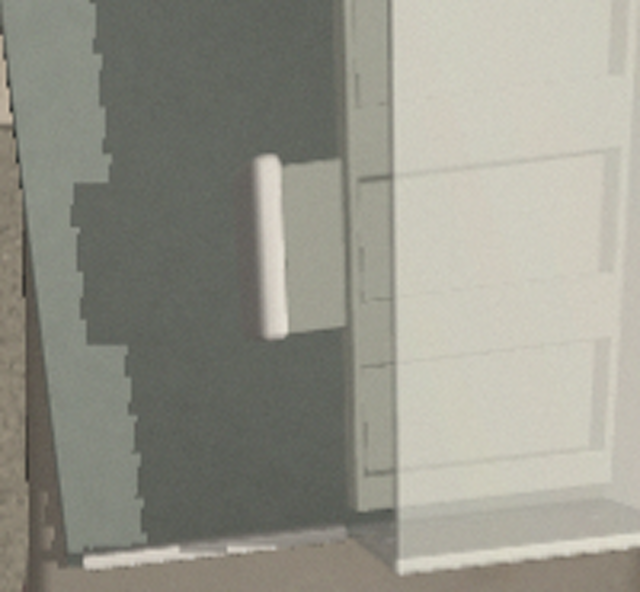

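```bash
python3 - <<'E'
from h import *
p=camera_params('wrist')
T=np.array(p['camera_from_world']);print('cam',-T[:3,:3].T@T[:3,3])
print('handle ends',unprojN(p,[[383.1,48.4],[385.9,105.3],[379,50],[388,50]],.051).round(4).tolist())
print('ledge ends',unprojN(p,[[389,52],[407,50],[391,104],[408,102]],.013).round(4).tolist())
print('hood front',unprojN(p,[[423,0],[425,176]],.069).round(4).tolist())
print('tray front',unprojN(p,[[407,5],[411,159]],.022).round(4).tolist())
# stand, camera pose then = shift
import copy
R0=None
E
```

```text
cam [0.45129809 0.33341324 0.40434966]
handle ends [[0.5159, 0.3842, 0.051], [0.5226, 0.3264, 0.051], [0.5116, 0.3827, 0.051], [0.5213, 0.3827, 0.051]]
ledge ends [[0.5301, 0.3859, 0.013], [0.5512, 0.388, 0.013], [0.5365, 0.3271, 0.013], [0.5575, 0.3295, 0.013]]
hood front [[0.5488, 0.4242, 0.069], [0.5692, 0.2491, 0.069]]
tray front [[0.5451, 0.432, 0.022], [0.5652, 0.2598, 0.022]]
```

```bash
cat >> h.py <<'E'
YS=np.radians(6.66); HX=np.array([np.cos(YS),np.sin(YS)]); H0=np.array([.519,.355])
QH=quat(np.pi/2+YS)
def hp(d,z): a=H0-HX*d; return [a[0],a[1],z]
E
python3 - <<'E'
from h import *
move_gripper(.030)
movel(hp(0,.20),QH,speed=.25)
movel(hp(0,.09),speed=.2)
snap('wrist','w4.png')
print(read_eef_pos(),read_finger_gap(),read_ft_force())
E
```

```text
[0.52027831 0.35593107 0.0922659 ] 0.030237108290468672 [0.85469176 0.48906046 0.57136824]
```

View pics/w4.png

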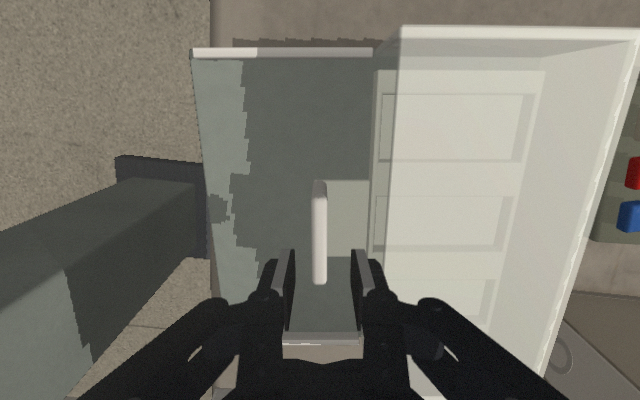

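```bash
python3 - <<'E'
from h import *
p=camera_params('wrist');print(unprojN(p,[[319,182],[320,283]],.051).round(4).tolist())
for z in (.07,.055,.048,.042):
    movel(hp(0,z),speed=.08); f=read_ft_force(); print(z,np.round(f,2))
    if abs(f[2])>6: break
move_gripper(.0,30)
print(read_finger_gap(),np.round(read_ft_force(),2),read_eef_pos())
snap('scene','s4.png');snap('wrist','w5.png')
E
```

```text
[[0.5149, 0.3946, 0.051], [0.523, 0.3276, 0.051]]
0.07 [ 0.41 -0.06  0.05]
0.055 [-0.27  0.23  0.67]
0.048 [-0.33  0.77  0.2 ]
0.042 [-7.87 -6.19 20.12]
0.009542533704059475 [-1.62 -1.31  9.08] [0.52012162 0.35610776 0.04434846]
```

View pics/w5.png

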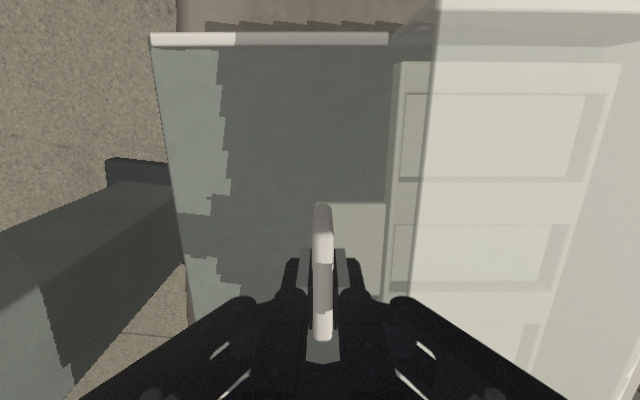

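```bash
python3 - <<'E'
from h import *
movel(hp(0,.046),speed=.05); print(np.round(read_ft_force(),2),read_eef_pos())
for d in (.02,.05,.08,.104):
    movel(hp(d,.046),speed=.06); print(d,np.round(read_ft_force(),2),read_finger_gap())
d=.104
while d<.118:
    d+=.002; movel(hp(d,.046),speed=.03); f=np.array(read_ft_force()); print(round(d,3),np.round(f,2),np.round(read_eef_pos(),4))
    if f[:2]@HX>9: break
snap('wrist','w6.png');print(read_time_s())
E
```

```text
[ 1.8   3.04 -8.48] [0.51751619 0.35572002 0.04451916]
0.02 [ -2.17   5.26 -11.86] 0.00958249159924075
0.05 [ -1.87   6.11 -13.43] 0.009625349209545681
0.08 [ -1.69   6.27 -14.6 ] 0.009429325492775536
0.104 [ -1.68   6.82 -15.94] 0.009537123071083536
0.106 [  0.76   7.21 -17.94] [0.4125 0.3435 0.0445]
0.108 [  3.41   8.36 -21.65] [0.4124 0.3435 0.0446]
0.11 [  7.15   9.93 -25.98] [0.4124 0.3435 0.0446]
0.112 [ 11.2   11.21 -30.35] [0.4123 0.3435 0.0446]
13.2833
```

View pics/w6.png

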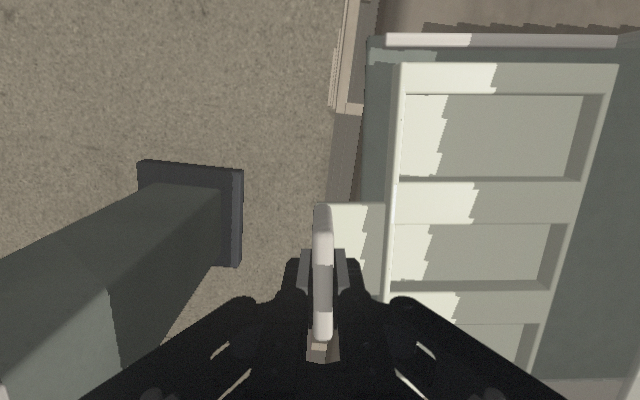

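```bash
python3 - <<'E'
from h import *
movel(hp(.107,.0445),speed=.05); print(np.round(read_ft_force(),2))
move_gripper(.03); print(np.round(read_ft_force(),2))
e=read_eef_pos(); movel([e[0],e[1],.12],speed=.15)
movel([.42,.25,.30],quat(np.pi/2+YS),speed=.3); 
snap('wrist','w7.png'); p=camera_params('wrist'); np.savez('w7.npz',**{k:np.array(v) for k,v in p.items()})
for n in('tray_nest_0',):
    for d in tip_of('wrist',n): print(n,round(d['confidence'],2),np.round(d['at'],1),np.round(unproj('wrist',d['at'],.03),4))
for d in tip_of('wrist','tray_handle'): print('handle',round(d['confidence'],2),np.round(d['at'],1),np.round(unproj('wrist',d['at'],.041),4))
movel([.42,.06,.30],quat(0),speed=.3)
snap('wrist','w8.png'); p=camera_params('wrist'); np.savez('w8.npz',**{k:np.array(v) for k,v in p.items()})
for d in tip_of('wrist','stand_nest_0'): print('stand',round(d['confidence'],2),np.round(d['at'],1),np.round(unproj('wrist',d['at'],.03),4))
im=cv2.imread('pics/w7.png'); cv2.imwrite('pics/c7.png',cv2.resize(im[0:200,290:540],None,fx=3,fy=3,interpolation=cv2.INTER_CUBIC))
im=cv2.imread('pics/w8.png'); cv2.imwrite('pics/c8.png',cv2.resize(im[40:190,210:430],None,fx=3.5,fy=3.5,interpolation=cv2.INTER_CUBIC))
print(read_time_s())
E
```

```text
[  1.4    4.32 -11.35]
[ 0.26 -0.6   0.3 ]
tray_nest_0 0.77 [393.  144.8] [0.5056 0.2881 0.03  ]
tray_nest_0 0.62 [405.3  32.5] [0.4951 0.4176 0.03  ]
tray_nest_0 0.61 [400.9  88.6] [0.5022 0.3567 0.03  ]
handle 0.58 [327.7  89.8] [0.4132 0.3445 0.041 ]
handle 0.28 [355.7 291. ] [0.4897 0.0686 0.041 ]
handle 0.23 [351.6 324.5] [0.4929 0.0063 0.041 ]
stand 0.9 [267.  114.1] [0.487  0.1307 0.03  ]
stand 0.88 [317.9 110.4] [0.4914 0.0662 0.03  ]
stand 0.76 [371.4 105.8] [ 0.497 -0.001  0.03 ]
17.4333
```

View pics/c7.png

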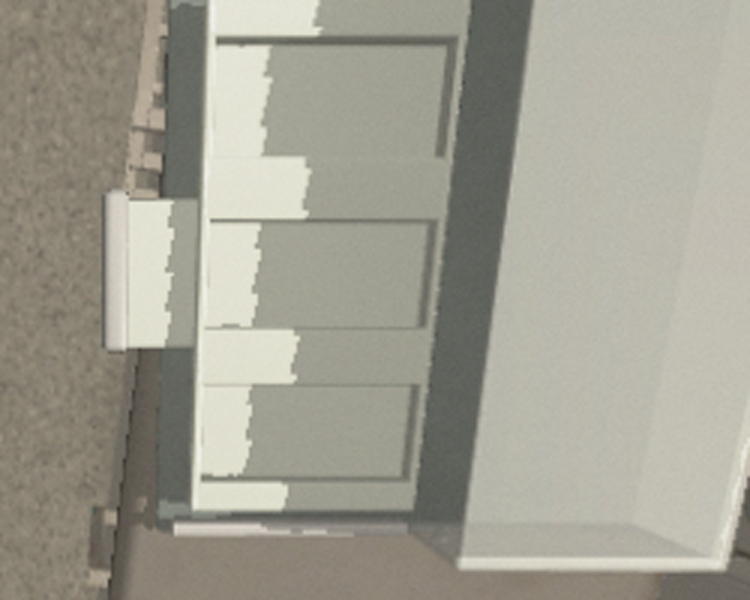

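View pics/c8.png

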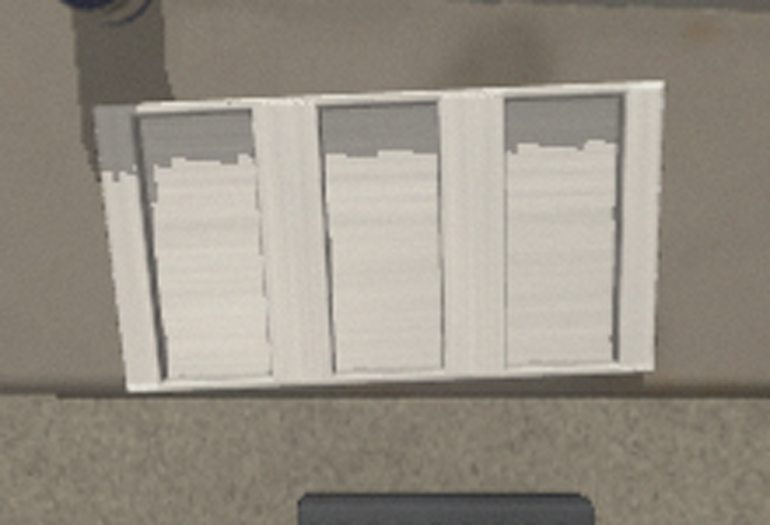

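```bash
python3 - <<'E'
from h import *
def show(f,off,s,pts,z=.022):
    p=dict(np.load(f)); P=unprojN(p,np.array(pts)/s+off,z)[:,:2]
    print((P*1000).round(1).tolist(),'mean',(P.mean(0)*1000).round(1),'edges',[(round(float(np.hypot(*(P[(i+1)%4]-P[i])))*1000,1),round(float(np.degrees(np.arctan2(*(P[(i+1)%4]-P[i])[::-1]))),1)) for i in range(4)])
show('w7.npz',[290,0],3,[(209,219),(436,219),(430,328),(204,328)])
show('w7.npz',[290,0],3,[(203,385),(420,384),(413,480),(200,478)])
show('w7.npz',[290,0],3,[(214,38),(458,38),(446,157),(211,157)])
show('w8.npz',[210,40],3.5,[(97,105),(663,82),(653,371),(128,390)])
show('w8.npz',[210,40],3.5,[(318,102),(440,98),(443,370),(333,374)])
show('w8.npz',[210,40],3.5,[(138,112),(252,107),(272,377),(165,380)])
show('w8.npz',[210,40],3.5,[(505,98),(625,94),(616,367),(505,369)])
E
```

```text
[[450.3, 368.7], [543.0, 379.8], [550.5, 337.4], [454.9, 326.0]] mean [499.7 353. ] edges [(93.3, 6.8), (43.0, -79.9), (96.3, -173.2), (42.9, 96.1)]
[[458.1, 302.5], [551.6, 314.1], [558.2, 272.5], [463.0, 262.1]] mean [507.7 287.8] edges [(94.3, 7.1), (42.1, -81.0), (95.8, -173.8), (40.8, 96.9)]
[[442.2, 433.4], [536.4, 444.7], [541.6, 403.0], [447.5, 391.7]] mean [491.9 418.2] edges [(94.9, 6.9), (42.1, -82.8), (94.7, -173.2), (42.0, 97.3)]
[[539.3, 165.4], [546.7, -34.2], [445.6, -38.6], [438.4, 162.5]] mean [492.5  63.8] edges [(199.7, -87.9), (101.2, -177.5), (201.3, 92.1), (101.0, 1.6)]
[[540.1, 87.2], [541.4, 44.1], [445.9, 41.6], [444.4, 83.6]] mean [493.   64.1] edges [(43.1, -88.3), (95.5, -178.5), (42.0, 92.1), (95.8, 2.1)]
[[537.0, 151.1], [538.5, 110.6], [443.3, 107.0], [442.2, 148.0]] mean [490.2 129.2] edges [(40.5, -87.8), (95.3, -177.9), (41.1, 91.5), (94.8, 1.8)]
[[541.4, 21.2], [542.8, -21.1], [447.1, -24.3], [446.3, 18.0]] mean [494.4  -1.6] edges [(42.3, -88.1), (95.7, -178.1), (42.3, 91.1), (95.2, 1.9)]
```

```bash
cat >> h.py <<'E'
TN=[(.4997,.3530),(.5077,.2878),(.4919,.4182)]; TY=6.9
SN=[(.4930,.0641),(.4902,.1292),(.4944,-.0016)]; SY=2.0
def look_bin(fn):
    move_gripper(.055)
    e=read_eef_pos()
    movel([.45,-.35,.28],quat(0),speed=.4)
    pause(.1)
    p=camera_params('wrist'); im=snap('wrist',fn); c=cases(im,p)
    for k in c: print(k)
    return c
def down(P,q,speed=.06,lim=8):
    P=np.array(P,float); e=np.array(read_eef_pos()); f0=np.array(read_ft_force())
    n=max(1,int(np.ceil((e[2]-P[2])/.006)))
    for i in range(1,n+1):
        z=e[2]+(P[2]-e[2])*i/n
        movel([P[0],P[1],z],q,speed=speed); f=np.array(read_ft_force())-f0
        if abs(f[2])>lim or np.hypot(f[0],f[1])>15: print('contact at',z,np.round(f,1)); return False
    return True
def pick(c,zg=.038):
    _,x,y,a=c[:4]; q=quat(np.radians(a)+np.pi)
    movel([x-.0,y,.18],q,speed=.3)
    movel([x,y,.075],speed=.2)
    ok=down([x,y,zg],q,speed=.08)
    move_gripper(.02,60); g=read_finger_gap(); print('grip gap',round(g,4),np.round(read_ft_force(),1))
    movel([x,y,.10],speed=.1); print('gap',round(read_finger_gap(),4),np.round(read_ft_force(),1))
    movel([x,y,.15],speed=.2)
    return ok
def place(n,a,dz=.034,floor=.010):
    q=quat(np.radians(a)+np.pi)
    e=read_eef_pos(); movel([.46,e[1],.15],speed=.3)
    movel([.46,n[1],.15],q,speed=.3); print('gap',round(read_finger_gap(),4),read_time_s())
    movel([n[0],n[1],.15],q,speed=.2); movel([n[0],n[1],.075],speed=.15)
    print('gap',round(read_finger_gap(),4))
    ok=down([n[0],n[1],floor+dz+.001],q,speed=.06); print('seat',ok,np.round(read_eef_pos(),4),np.round(read_ft_force(),1))
    return ok
def release(up=.16):
    move_gripper(.05); e=read_eef_pos(); movel([e[0],e[1],.1],speed=.12); movel([e[0],e[1],up],speed=.3)
E
python3 - <<'E'
from h import *
c=look_bin('b1.png'); d=[k for k in c if k[0]=='disc']; c=min(d,key=lambda k:-k[2]); print('->',c)
print(pick(c),np.round(read_qpos(),2),read_time_s()); snap('wrist','b1p.png')
E
```

```text
('disc', 0.5686, -0.2864, 2.3, (24, 24), [268.0, 68.0])
('disc', 0.5673, -0.3603, 0.9, (24, 24), [335.0, 69.0])
('bar', 0.4709, -0.3613, 4.0, (64, 7), [334.0, 156.0])
('bar', 0.4679, -0.4318, 0.4, (64, 7), [393.0, 159.0])
-> ('disc', 0.5686, -0.2864, 2.3, (24, 24), [268.0, 68.0])Traceback (most recent call last):
  File "<stdin>", line 3, in <module>
  File "h.py", line 64, in pick
    movel([x-.0,y,.18],q,speed=.3)
    ~~~~~^^^^^^^^^^^^^^^^^^^^^^^^^
bench.MotionError: the arm cannot follow that straight line within its joint ranges
```

```bash
sed -i "s/    movel(\[x-.0,y,.18\],q,speed=.3)/    move_ptp([x,y,.20],q)/; s/    movel(\[.45,-.35,.28\],quat(0),speed=.4)/    movel([min(e[0],.46),e[1],.28],speed=.4)\n    if e[1]>-.25: movel([.42,-.25,.28],speed=.4)\n    move_ptp([.45,-.35,.28],quat(0))/" h.py
python3 - <<'E'
from h import *
c=('disc',.5686,-.2864,2.3)
print(pick(c),np.round(read_qpos(),2),read_time_s()); snap('wrist','b1p.png')
E
```

```text
grip gap 0.0307 [ 0.8 -0.3  1. ]
gap 0.0314 [-0.2 -0.4 -1.3]
True [ 1.23  0.82 -1.2   1.67  0.8   1.23  1.46] 25.2917
```

View pics/b1p.png

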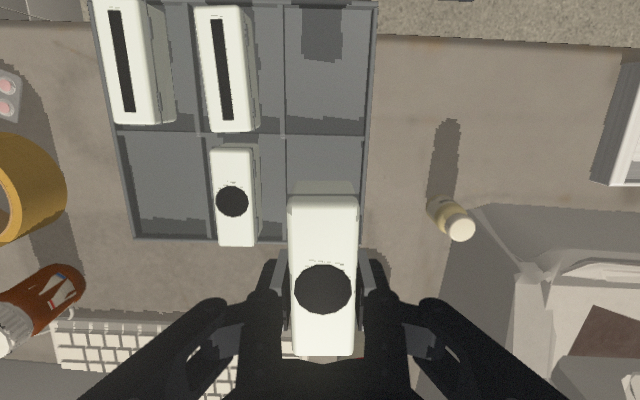

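```bash
python3 - <<'E'
from h import *
print(unproj('wrist',[323,290],.157),read_eef_pos())
place(TN[0],TY); snap('wrist','p1.png')
E
```

```text
[ 0.5679031  -0.28646702  0.157     ] [ 0.56803653 -0.28643796  0.14927126]
gap 0.0306 28.1333
gap 0.031
seat True [0.4995 0.3529 0.0447] [ 0.3  0.4 -0.7]
```

View pics/p1.png

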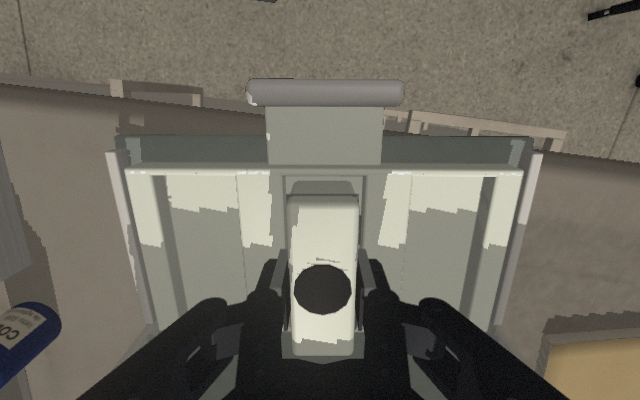

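```bash
python3 - <<'E'
from h import *
e=read_eef_pos(); movel([e[0],e[1],.0435],speed=.03); print(np.round(read_ft_force(),1),read_eef_pos())
release(.2); snap('wrist','p1b.png')
c=look_bin('b2.png'); print(read_time_s())
E
```

```text
[-0.2 -0.7  3.9] [0.49991675 0.35316555 0.04428672]
('disc', 0.5673, -0.3603, 0.5, (24, 24), [332.0, 67.0])
('bar', 0.4712, -0.3612, 3.9, (64, 7), [332.0, 154.0])
('bar', 0.468, -0.4318, 0.4, (63, 7), [390.0, 157.0])
37.725
```

View pics/p1b.png

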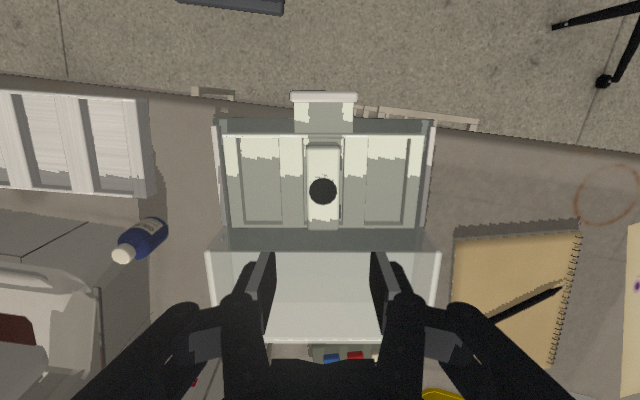

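View pics/b2.png

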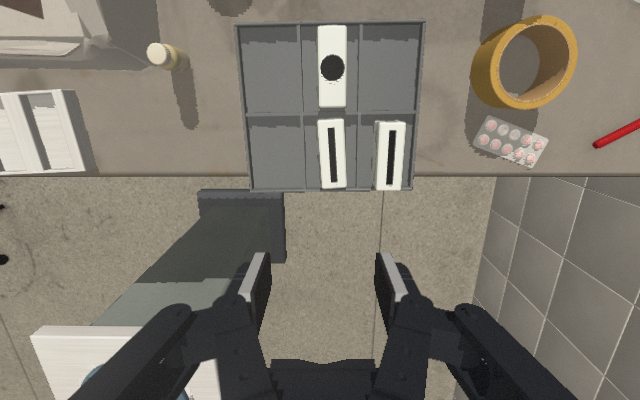

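Disc 1 sits in the tray's middle nest (323,190); the bin still holds a disc at (332,67) and two bars. Next disc.

```bash
python3 - <<'E'
from h import *
c=('disc',.5673,-.3603,0.7)
print(pick(c)); snap('wrist','b2p.png'); p=camera_params('wrist')
im=read_camera('wrist'); print([k[:3]+k[5:] for k in cases(im,p,.157)],np.round(read_eef_pos(),4))
place(TN[1],TY); snap('wrist','p2.png')
E
```

```text
grip gap 0.0305 [0.4 1.  0.3]
gap 0.0305 [ 0.5 -0.2 -2.2]
True
[('bar', 0.4744, -0.3974, [222.0, 70.0]), ('bar', 0.4761, -0.3615, [322.0, 76.0]), ('disc', 0.5657, -0.3605, [322.0, 289.0])] [ 0.5661 -0.36    0.1483]
gap 0.0308 46.6
gap 0.0307
seat True [0.5075 0.2877 0.0447] [-0.7 -0.7 -1.4]
```

View pics/p2.png

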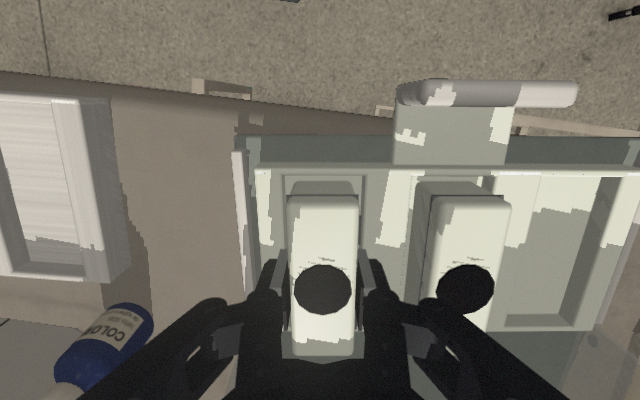

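```bash
python3 - <<'E'
from h import *
e=read_eef_pos(); movel([e[0],e[1],.0435],speed=.03); print(np.round(read_ft_force(),1),read_eef_pos())
release(.2); snap('wrist','p2b.png')
c=look_bin('b3.png'); print(read_time_s())
E
```

```text
[ 0.  -0.5  4.2] [0.50807104 0.28798331 0.0442686 ]
('bar', 0.4712, -0.3612, 3.9, (64, 7), [332.0, 154.0])
('bar', 0.4683, -0.4318, 0.5, (63, 7), [391.0, 157.0])
55.4583
```

View pics/p2b.png

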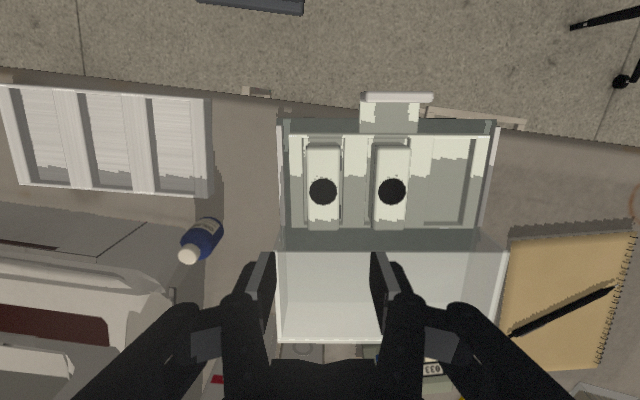

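View pics/b3.png

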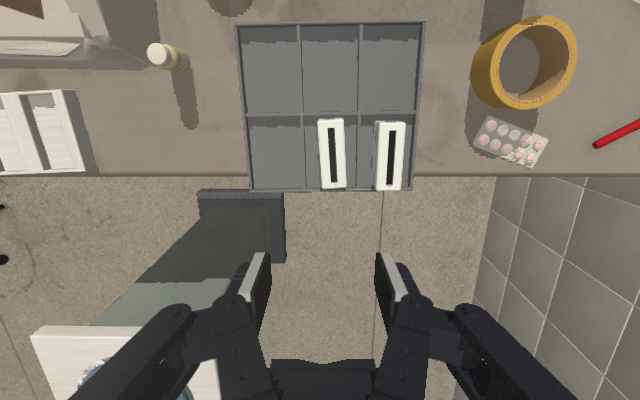

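```bash
python3 - <<'E'
from h import *
print(pick(('bar',.4712,-.3612,3.9))); p=camera_params('wrist')
im=snap('wrist','b3p.png'); print([k[:3]+k[5:] for k in cases(im,p,.157)],np.round(read_eef_pos(),4))
place(SN[0],SY); snap('wrist','p3.png')
E
```

```text
grip gap 0.0305 [0.7 0.6 1.2]
gap 0.0305 [-0.9  0.1 -1.5]
True
[('bar', 0.4282, -0.4005, [236.0, 194.0]), ('bar', 0.468, -0.362, [322.0, 281.0])] [ 0.4705 -0.361   0.1492]
gap 0.0308 63.425
gap 0.0313
seat True [0.4926 0.064  0.0446] [ 0.5  0.  -1.2]
```

View pics/p3.png

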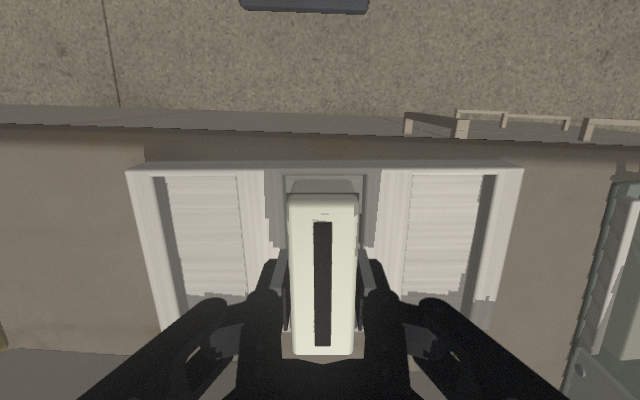

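```bash
python3 - <<'E'
from h import *
e=read_eef_pos(); movel([e[0],e[1],.0435],speed=.03); print(np.round(read_ft_force(),1),read_eef_pos())
release(.2); snap('wrist','p3b.png')
c=look_bin('b4.png'); print(read_time_s())
c=[k for k in c if k[0]=='bar']; assert len(c)==1
print(pick(c[0])); place(SN[2],SY); snap('wrist','p4.png')
E
```

```text
[-2.2 -0.9  5. ] [0.4932362  0.06420782 0.04425611]
('bar', 0.4681, -0.4318, 0.5, (63, 7), [391.0, 157.0])
71.4833
grip gap 0.0307 [-0.4 -0.3  0.9]
gap 0.0306 [ 1.2  0.3 -1.5]
True
gap 0.0309 79.425
gap 0.0312
seat True [ 0.494  -0.0017  0.0446] [ 0.3  0.6 -0.9]
```

View pics/p3b.png

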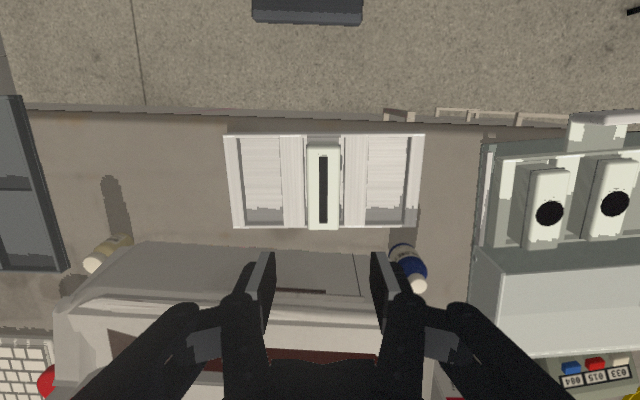

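View pics/p4.png

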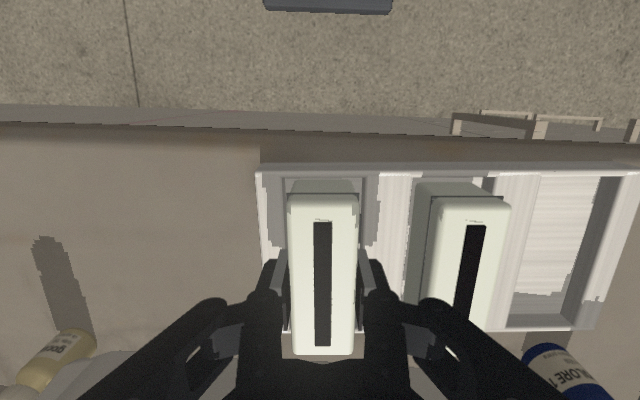

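Release, then check everything from scene, top and wrist.

```bash
python3 - <<'E'
from h import *
e=read_eef_pos(); movel([e[0],e[1],.0435],speed=.03); print(np.round(read_ft_force(),1))
release(.28); snap('wrist','p4b.png')
movel([.42,.06,.30],speed=.3)
e=read_eef_pos(); movel([.42,.25,.30],speed=.3)
move_ptp([.40,.27,.28],QH)
pause(.1); p=camera_params('wrist'); im=snap('wrist','q1.png'); print([k for k in cases(im,p,.051)])
im=read_camera('top'); cv2.imwrite('pics/ctop.png',cv2.resize(im[130:240,160:490,::-1],None,fx=2.4,fy=2.4,interpolation=cv2.INTER_CUBIC))
for d in tip_of('wrist','tray_handle'): print('handle',round(d['confidence'],2),np.round(d['at'],1),np.round(unproj('wrist',d['at'],.041),4))
print(read_time_s())
E
```

```text
[-3.  -1.2  5.8]Traceback (most recent call last):
  File "<stdin>", line 5, in <module>
bench.MotionError: the arm cannot follow that straight line within its joint ranges
```

View pics/p4b.png

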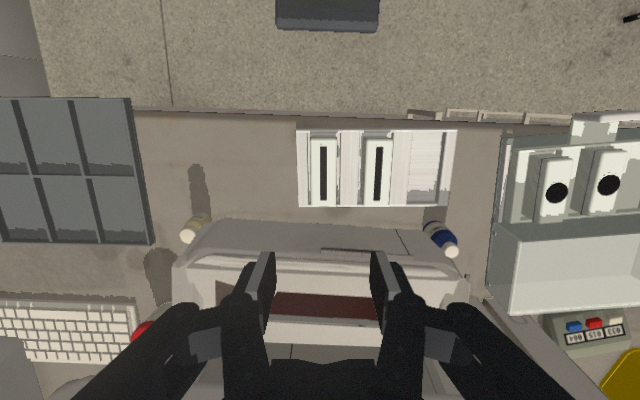

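```bash
python3 - <<'E'
from h import *
print(read_eef_pos())
q=quat(np.pi/2+YS)
for P in ([.44,.15,.28],[.42,.27,.28]):
    move_ptp(P,q)
pause(.1); p=camera_params('wrist'); im=snap('wrist','q1.png'); print([k for k in cases(im,p,.051)])
for d in tip_of('wrist','tray_handle'): print('handle',round(d['confidence'],2),np.round(d['at'],1),np.round(unproj('wrist',d['at'],.041),4))
im=read_camera('top'); cv2.imwrite('pics/ctop.png',cv2.resize(im[130:240,160:490,::-1],None,fx=2.4,fy=2.4,interpolation=cv2.INTER_CUBIC))
print(read_time_s(),np.round(read_ft_force(),1))
E
```

```text
[0.41984725 0.05975936 0.29954825]
[('disc', 0.4955, 0.3502, -82.1, (24, 24), [395.0, 109.0]), ('disc', 0.5078, 0.2875, -83.1, (24, 25), [396.0, 165.0]), ('bar', 0.4937, -0.0026, 2.3, (64, 8), [350.0, 351.0])]
handle 0.72 [323.2 103.8] [0.4139 0.3463 0.041 ]
87.35 [-0.   0.3  0.3]
```

View pics/q1.png

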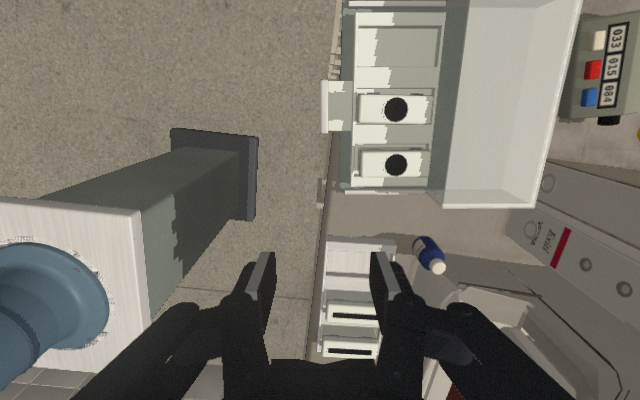

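View pics/ctop.png

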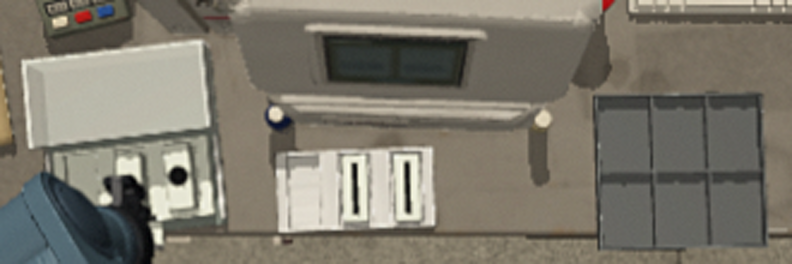

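```bash
python3 - <<'E'
import cv2
a=cv2.imread('pics/q1.png')[0:215,310:460]; cv2.imwrite('pics/cq.png',cv2.resize(a,None,fx=2.79,fy=2.79,interpolation=cv2.INTER_CUBIC))
E
```

```text
(no output)
```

View pics/cq.png

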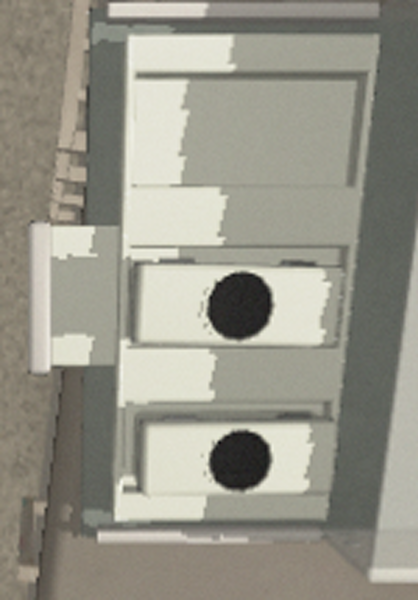

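```bash
python3 - <<'E'
from h import *
p=camera_params('wrist')
for pts in ([(136,263),(330,266),(326,347),(132,345)],[(141,420),(327,420),(322,495),(139,492)]):
    P=unprojN(p,np.array(pts)/2.79+[310,0],.05)[:,:2]; print((P*1000).round(1).tolist(),[round(1000*float(np.hypot(*(P[(i+1)%4]-P[i]))),1) for i in range(4)],P.mean(0).round(4))
    c=np.array([[TN[0],TN[1]][0 if pts[0][1]<300 else 1]]); print((P.mean(0)-c)*1000)
# wrist look from straight above
move_ptp([.42,.29,.22],quat(np.pi/2+YS)); pause(.2)
im=snap('wrist','q2.png'); p=camera_params('wrist'); print(cases(im,p,.051))
cv2.imwrite('pics/cq2.png',cv2.resize(im[0:215,310:510,::-1],None,fx=2.79,fy=2.79,interpolation=cv2.INTER_CUBIC))
E
```

```text
[[452.0, 361.2], [529.5, 368.9], [534.9, 337.7], [455.1, 329.5]] [77.9, 31.7, 80.2, 31.9] [0.4929 0.3493]
[[-6.81921027 -3.65794896]]
[[463.5, 299.3], [542.0, 308.2], [547.2, 275.8], [467.4, 268.2]] [79.0, 32.8, 80.1, 31.4] [0.505  0.2879]
[[-2.67356239  0.10153933]]
[('disc', 0.4953, 0.3502, 89.8, (24, 25), [404.0, 135.0]), ('disc', 0.5075, 0.2876, -69.2, (25, 24), [403.0, 197.0])]
```

View pics/cq2.png

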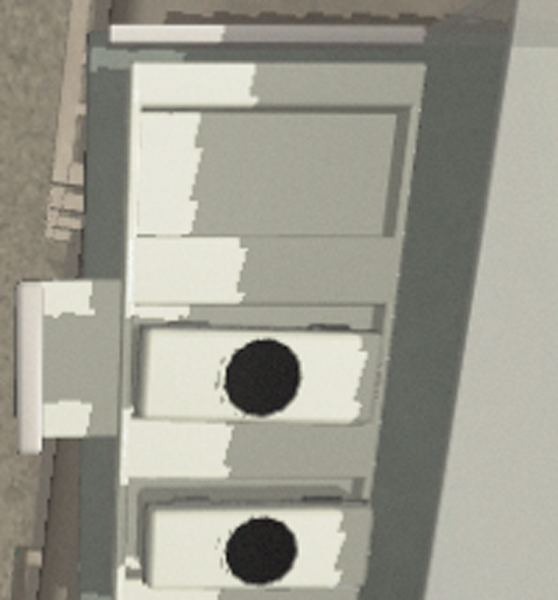

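```bash
python3 - <<'E'
from h import *
move_gripper(.03)
movel([.4125,.3435,.13],QH,speed=.2)
print(down([.4125,.3435,.049],QH,speed=.08,lim=6),np.round(read_ft_force(),2))
move_gripper(0,30); print(read_finger_gap(),np.round(read_ft_force(),2),read_eef_pos())
s=np.array([.4125,.3435])
def P(t): a=s+HX*t; return [a[0],a[1],.049]
t=0; movel(P(.003),speed=.02); movel(P(.100),speed=.04); print(np.round(read_ft_force(),2),read_eef_pos(),read_finger_gap())
t=.100
while t<.122:
    t+=.0015; movel(P(t),speed=.02); f=np.array(read_ft_force()); e=np.array(read_eef_pos()); print(round(t,4),np.round(f,1),round(float((e[:2]-s)@HX),4))
    if f[:2]@HX<-12: break
snap('wrist','q3.png'); print(read_time_s())
E
```

```text
True [-0.59  0.39 -0.61]
0.009590375683787306 [ 0.3  -0.83  0.28] [0.41280936 0.34356687 0.04915962]
[-1.66 -1.    4.89] [0.51239548 0.35519514 0.04919008] 0.009397568822417275
0.1015 [-0.4 -1.   6. ] 0.102
0.103 [-1.1 -1.1  6.6] 0.1034
0.1045 [-1.3 -1.2  5.2] 0.1048
0.106 [-0.8 -0.8  4.9] 0.1063
0.1075 [-1.3 -1.4  5.1] 0.1079
0.109 [-1.6 -1.3  5.2] 0.1094
0.1105 [-2.5 -1.6  7.3] 0.11
0.112 [-5.4 -2.9  8.7] 0.1101
0.1135 [-8.5 -3.  10.7] 0.1101
0.115 [-11.   -4.5  14.2] 0.1102
0.1165 [-12.3  -5.6  16.7] 0.1103
98.45
```

View pics/q3.png

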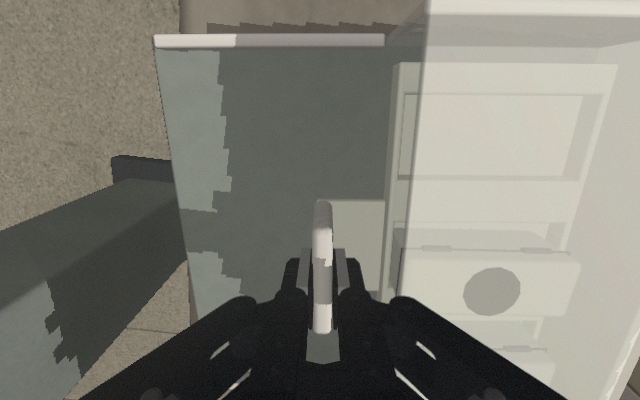

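```bash
python3 - <<'E'
from h import *
s=np.array([.4125,.3435]);a=s+HX*.111
movel([a[0],a[1],.049],speed=.03); print(np.round(read_ft_force(),2),read_eef_pos())
move_gripper(.03); e=read_eef_pos(); print(np.round(read_ft_force(),2),e)
movel([e[0],e[1],.0923],speed=.08); snap('wrist','q4.png'); p=camera_params('wrist')
# compare tab edges
movel([e[0]-.08,e[1]-.1,.28],speed=.3); pause(.2)
im=snap('wrist','q5.png'); p=camera_params('wrist'); print(cases(im,p,.051))
for d in tip_of('wrist','tray_handle'): print('handle',round(d['confidence'],2),np.round(d['at'],1),np.round(unproj('wrist',d['at'],.041),4))
print(read_time_s())
E
```

```text
[-4.08 -2.61  8.56] [0.52176491 0.35628873 0.04917259]
[-2.97 -0.67  2.22] [0.52170503 0.35619019 0.04832085]
[('bar', 0.4935, -0.0029, 1.5, (64, 7), [337.0, 345.0])]
handle 0.63 [403.1  92.3] [0.5222 0.3573 0.041 ]
101.0667
```

View pics/q4.png

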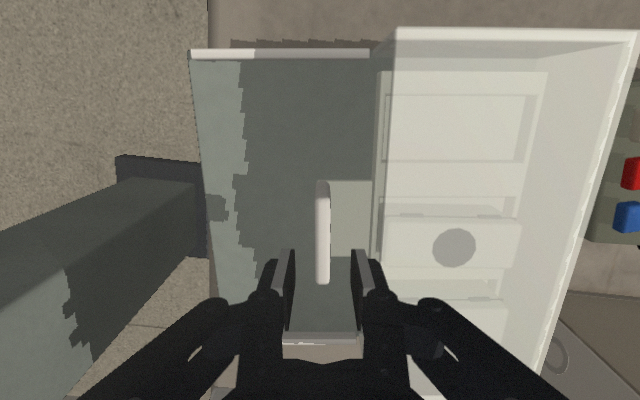

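View pics/q5.png

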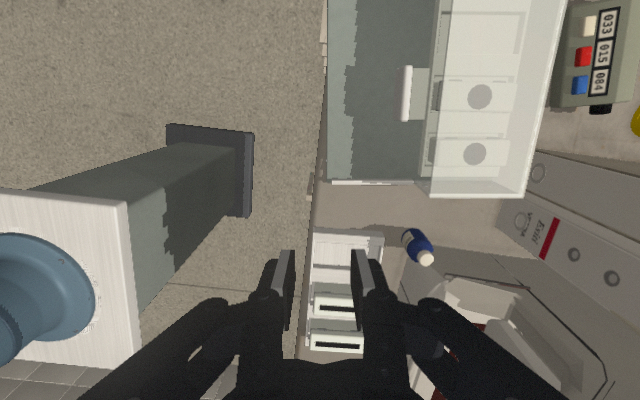

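```bash
python3 - <<'E'
from h import *
move_gripper(0,30)
s=np.array([.4125,.3435])
def P(t,z): a=s+HX*t; return [a[0],a[1],z]
movel(P(.06,.15),QH,speed=.25); movel(P(.06,.046),speed=.12); print(np.round(read_ft_force(),1))
t=.06; f0=np.array(read_ft_force())
while t<.112:
    t+=.001 if t>.078 else .003
    movel(P(t,.046),speed=.02); f=np.array(read_ft_force())-f0; e=np.array(read_eef_pos()); r=float((e[:2]-s)@HX)
    if f[:2]@HX<-1: print(round(t,4),np.round(f,1),round(r,4))
    if f[:2]@HX<-8: break
movel(P(.06,.046),speed=.08); movel(P(.04,.28),speed=.25)
movel([.43,.26,.28],speed=.3); pause(.2); im=snap('wrist','q6.png'); snap('scene','s6.png')
print(np.round(read_ft_force(),1),read_time_s())
im=read_camera('top'); cv2.imwrite('pics/ctop2.png',cv2.resize(im[130:240,160:490,::-1],None,fx=2.4,fy=2.4,interpolation=cv2.INTER_CUBIC))
E
```

```text
[-0.3  0.   0.4]
0.092 [-2.4 -1.   2.2] 0.0912
0.093 [-4.2 -1.2  3.9] 0.0913
0.094 [-5.5 -1.5  5.8] 0.0913
0.095 [-7.8 -2.   6.4] 0.0914
0.096 [-10.1  -2.8   8.2] 0.0914
[0.3 0.6 0.3] 112.025
```

View pics/q6.png

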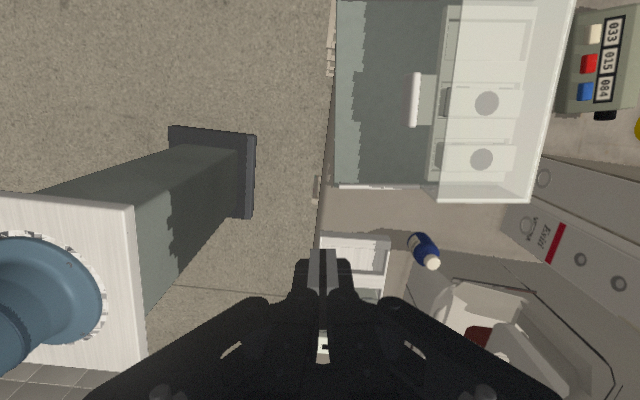

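View pics/s6.png

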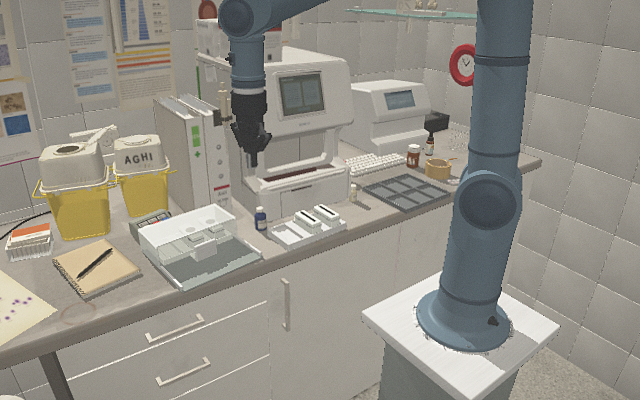

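View pics/ctop2.png

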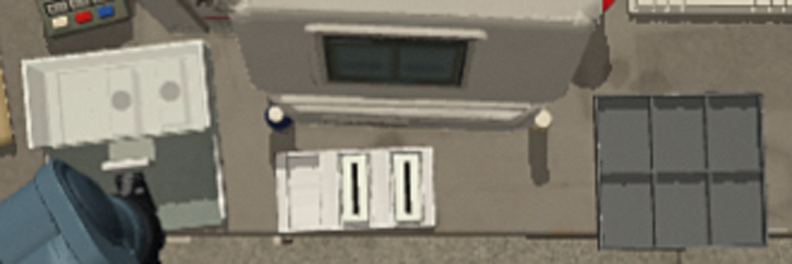

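The tray is hard against its stop. Both discs are under the hood, both bars are seated in the stand, the bin is empty, the bottles haven't moved and the robot is clear of everything.

```bash
python3 -c "
from bench import *
sign_off(); print('done')"
```

```text
the job is handed in; nothing more can be done
done
```

I pulled the tray fully out, sorted all four cases and slid the tray back to its inner stop. Then I handed the job in, with the robot clear of everything. It took about 112 s of the 210 s allowed.

- **Cases:** The two round-tag cases are in the middle and near nests of the archive tray. The two bar-tag cases are in two nests of the repeat stand.
- **Tray:** It travelled 0.110 m between the stops. A second light push with the fingers closed met firm resistance straight away and moved it less than 0.5 mm.
- **Last pictures:** Both round tags show under the hood and both bar cases sit level in the stand. The bin is empty and the bottles stand where they were.

Not everything went cleanly:
- **Handle grasp:** On the first grasp, something pressed up on the gripper with about 20 N, below the 40 N limit. I think it was the hood edge. I raised the gripper slightly, but it still pressed down with up to about 30 N at the outer stop, then gripped higher for the push home.
- **Middle round-tag case:** It ended about 4–5 mm off its nest's centre. It still looked flat and inside the pocket.
- **Tray start position:** The pictures suggest the tray is now 2–3 mm further in than at the start. I took this to mean it did not start fully home.

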